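# Click the shaker's speed selector up to the green mark and start it

## Robot

A 7-joint arm with a two-finger parallel gripper is mounted at the origin on a cart in front of the work surface, level with it; the furniture and walls round the work are solid. World frame = base frame: x ahead of the robot, y to its left, z up, the work surface at z = 0. Lengths are in m, angles in rad, forces in N, time in s.
With the tool pointing down it reaches from about 0.4 to 0.85 m from the base axis. Payload 10.4 kg.
Tool frame: the origin (TCP) lies on the centre line of the jaws, within the pads' length; the fingertips stand 11 mm ahead of it and the grasp point (between the pads) lies 8 mm behind it; z points along the fingers, x is the direction in which the jaws open and shut, and the axes are right-handed (so a half turn about z gives the same grasp; the last joint's range is limited). The gripper opens to 85 mm and grips with 20 to 120 N. Pads are 22 mm wide; open, the fingers measure 114 mm over their backs; the gripper's body (76 mm by 85 mm) begins 54 mm behind the grasp point. The pads swing forward as they close: fully open they stand 13 mm farther back than shut.
Start: joints at [1.326, 0.332, -0.065, 1.46, 0.022, 1.35, -0.088], TCP at [0.138, -0.61, 0.215] pointing down, gripper open.
Joint ranges: [-2.6, 2.6], [-0.5, 2.12], [-1.47, 1.34], [0.16, 2.42], [-1.27, 4.41], [0.06, 2.06], [-2.6, 2.6]. Speed limits (rad/s): [2.22, 2.22, 2.79, 2.79, 3.14, 3.14, 3.14].

## Interface

Orientations are given as a unit quaternion [x, y, z, w].
In Python, from workcell import get_obs, camera, hand_in, boxes_of, silhouettes, pinpoint gives the robot as it stands.
- The arm moves only by the shell command python3 -m creep 'ROWS' [FORCE]. ROWS is JSON, one flat list of numbers, 7 for each row, row after row: the shift along the tool's x, y, z in cm, then the turn, a rotation vector about the tool's x, y, z in degrees, then the finger opening in cm, from 0 to 8.54. A call has 1 to 20 rows; each row is the pose to reach, as a shift and turn from the pose commanded when the call began, along the tool's axes at that moment; what a row does not reach only later rows make up. A row lasts 1/12 s, in which the tool goes at most 41.7 mm and 7.16 degrees, less where a joint would pass 70% of its speed; a pose out of reach is approached as far as the arm can. A call with a gripper value outside its range is refused whole. The fingers move at their own pace and stop on an object; FORCE is the grip in N (left out, the last holds). Time passes only in rows, so rows that repeat a pose let the fingers close. It gives the time, the measured TCP pose, the force and the opening at its end, in the units of the state.
- get_obs(): the state, without advancing time (a new reading comes with each control period).
- camera(name): name is "scene" or "top"; returns a dict with "pixels" (480x640x3 uint8, red, green, blue), "range_z" (480x640 float32, m along the optical axis (not along the pixel's ray), 0 where there is no reading), "intrinsics" (3x3 intrinsics, pixels), "T" (4x4, takes a point from camera to world coordinates). Camera axes: x right, y down, z forward; pixel columns grow to the right and rows downward; lengths in m; the calibration is good to about 2 mm. A picture is of the moment at which its call begins.
- hand_in(): hands the job in, once; it reports no verdict.
Trained networks look in a picture, given as the dict that the camera call returned (one of the last four; its "shot" number tells which), for a name from the list of things; names that differ only in an ending like _2 or _b are one class to them, and where a whole thing is asked for, a point or a joint stands for the part that bears it (a point fixed in the world has none). Each returns a list of dicts, best first, with "conf" (0 to 1); they miss things now and then, are a little off and sometimes report something else, mostly with a low value. They report only what shows in the picture. A call takes as long as a camera call.
- boxes_of(picture, query): "at" ([x, y, z] in m, in world coordinates, good to about 4 mm: the middle of the surface that is visible of it).
- silhouettes(picture, query): "pixels" (480x640 bool, what is visible of it).
- pinpoint(picture, query): "at" ([x, y, z] in m, in world coordinates, good to about 4 mm: a listed point, or the origin of a listed thing).
The state is a dict: "clock": time; "joint_pos": joint angles; "joint_velocities": joint speeds; "tau": joint torques, N m; "position": TCP position; "ee_rot": TCP orientation; "ft_force": force on the tool from outside, world axes, zero at the start; "torque": the same for the moment, N m; "grip_width": opening from 0.0 (shut) to 1.0 (fully open).
Only numpy, scipy, OpenCV 4.12 (cv2) and the standard library are available. Lean on these libraries where they do the work, as an engineer would, in place of code of your own. Each camera call takes 0.05 s, during which the arm holds its last target. There are 200 camera calls.

## Task

With a fingertip against its side, push the pointer lever of the sample shaker's speed selector clockwise, click by click, from the step where it stands up to step 5 (the green mark, five clicks above the white off dot), without going past it and without pinching the lever. Then, not before, press the green start button down fully and let it go. Do not move the jars standing on the shaker, the coverslip box or the pen, and finish clear of everything with the lever still resting at the green mark.

Things in the scene. Friction and masses are not known exactly. Their poses are not given: they have to be found in the camera images.
- shaker: low white bench shaker, fixed, 230 (x) x 240 (y) x 45 mm; origin centre of underside, -x its front, near the robot. Top front half: dark panel 45 mm up, selector left, start button right. Rear (x +28 to +108 mm): sample platform, 6 mm above the panel, rims 6 mm higher, with two jars on it.
- selector_axis (a point): point on the selector's axis of turning, on the panel surface (45 mm above the desk), at x = -50, y = +40 mm of the shaker. Eight marks lie round it at 60 mm radius, 30 deg apart: white dot (step 0, off), four growing white bars (1 to 4), green square (5), two orange bars (6, 7).
- green_mark (a point): centre of the green square on the panel, step 5 of the selector, 60 mm from the selector axis at -45 deg from the shaker's +x axis (shaker's frame, anticlockwise from above positive).
- selector (a joint): selector angle, rad, growing clockwise from above, -0.05 to 3.72. Eight detents 0.5236 rad apart: 0 = step 0 (off), 2.618 = step 5 (green). Starts in one of steps 0 to 3. The lever points (105 deg minus this) from the shaker's +x, anticlockwise positive. Half way between detents (about 2 N at the nose) it clicks over, snaps to the next by itself and stays.
- lever_tip (a point): top of the nose end of the black pointer lever, 52 mm from the axis, 33 mm above the panel; turns with it. The lever is an upright bar 14 mm thick from 20 mm behind the axis to 52 mm ahead, its sides 3 to 29 mm above the panel, a 4 mm wide ridge with a white line on top to 33 mm. Round skirt below it: radius 27 mm, 6 mm high.
- start (a joint): travel of the start button in m: 0 = up, 0.006 = fully down; a spring (1.2 N at first, 4 N fully down) returns it
- start_top (a point): centre of the top face of the green start button (24 mm across, 22 mm above the panel, in a black round housing of 40 mm diameter and 12 mm height), at x = -70, y = -80 mm in the shaker's frame; it goes down with the button.
- jar_blue: screw-cap specimen jar with a blue cap, 46 mm across, 68 mm high, loose on the shaker's platform; origin at the centre of its underside. Leave alone.
- jar_white: the same jar with a white cap. Leave alone.
- coverslips: small blue and white coverslip box, 38 x 38 x 19 mm, loose on the desk to the right of the shaker; origin at the centre of its underside. Leave alone.
- ballpoint: white and blue ballpoint pen, 145 mm long, 11 mm thick, loose on the desk to the left of the shaker; origin under its centre. Leave alone.

How it is judged:
By the outcome, as a careful person would: the job done as asked, in the order asked, and still so for the second after the job is handed in, with the robot touching nothing.
It also fails if it takes over 58 s, if anything falls off the work surface, if the arm or the gripper's body presses on something with over 40 N, if the wrist force passes 120 N, or if a joint passes its speed limit or range.

## Working session

There is one attempt and no reset: what is moved stays moved. The work goes in short steps, Python scripts to look and compute and a shell command to move; the robot and the scene stay as the last step left them, time stands still between calls to the robot, and variables do not carry over. Pictures are saved under pics/ and viewed, on a budget of 10 in all, crops included, one or two more only if the job needs it, and the job is handed in when it is done.

```bash
mkdir -p pics; ls; python3 - <<'E'
from workcell import *
import cv2,numpy as np
o=get_obs();print({k:np.round(v,3).tolist() for k,v in o.items()})
c=camera("top");s=camera("scene")
cv2.imwrite("pics/top1.png",c["pixels"][:,:,::-1]);cv2.imwrite("pics/scene1.png",s["pixels"][:,:,::-1])
for n,p in(("top",c),("scene",s)):
  for q in["shaker","selector_axis","green_mark","lever_tip","start_top","jar_blue","jar_white","coverslips","ballpoint"]:
    r=pinpoint(p,q)[:2];print(n,q,[(np.round(d["at"],3).tolist(),round(d["conf"],2)) for d in r])
E
```

```text
pics
{'clock': 0.0, 'joint_pos': [1.326, 0.333, -0.065, 1.461, 0.022, 1.35, -0.088], 'joint_velocities': [0.001, 0.0, 0.0, -0.001, 0.001, -0.0, -0.001], 'tau': [-0.0, -62.544, 0.049, -39.16, 0.016, 0.01, -0.0], 'position': [0.137, -0.609, 0.214], 'ee_rot': [0.781, -0.624, -0.001, -0.0], 'ft_force': [0.06, -0.081, 0.195], 'torque': [-0.043, 0.022, 0.004], 'grip_width': 1.004}
top shaker [([0.528, 0.098, -0.001], 0.6)]
top selector_axis [([0.468, 0.117, 0.045], 0.75)]
top green_mark [([0.521, 0.089, 0.046], 0.81)]
top lever_tip [([0.515, 0.143, 0.075], 0.93)]
top start_top [([0.481, 0.0, 0.067], 0.77)]
top jar_blue [([0.584, 0.164, 0.05], 0.57)]
top jar_white [([0.617, 0.053, 0.051], 0.65), ([0.514, 0.146, 0.077], 0.16)]
top coverslips [([0.563, -0.06, 0.002], 0.9)]
top ballpoint [([0.51, 0.254, -0.002], 0.61)]
scene shaker [([0.526, 0.095, 0.002], 0.81), ([0.482, -0.0, 0.064], 0.43)]
scene selector_axis [([0.472, 0.121, 0.045], 0.85)]
scene green_mark [([0.52, 0.088, 0.045], 0.82)]
scene lever_tip [([0.511, 0.148, 0.079], 0.67), ([0.53, 0.096, 0.002], 0.23)]
scene start_top [([0.487, -0.003, 0.068], 0.58)]
scene jar_blue [([0.584, 0.16, 0.047], 0.85)]
scene jar_white [([0.615, 0.054, 0.05], 0.94)]
scene coverslips [([0.564, -0.059, 0.001], 0.7)]
scene ballpoint [([0.504, 0.246, 0.004], 0.68), ([0.52, 0.09, 0.044], 0.63)]
```

View pics/top1.png

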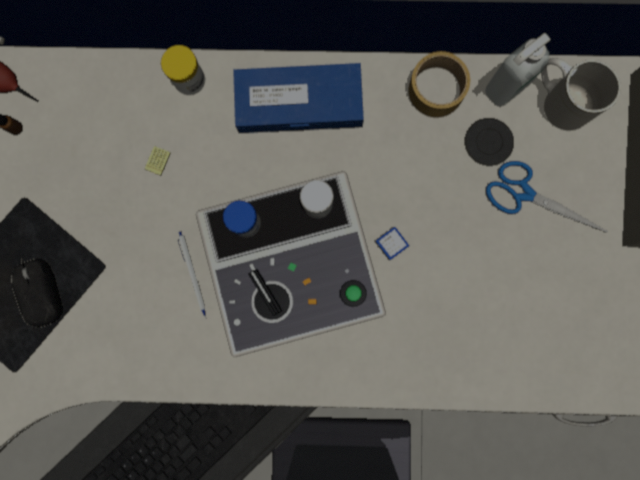

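View pics/scene1.png

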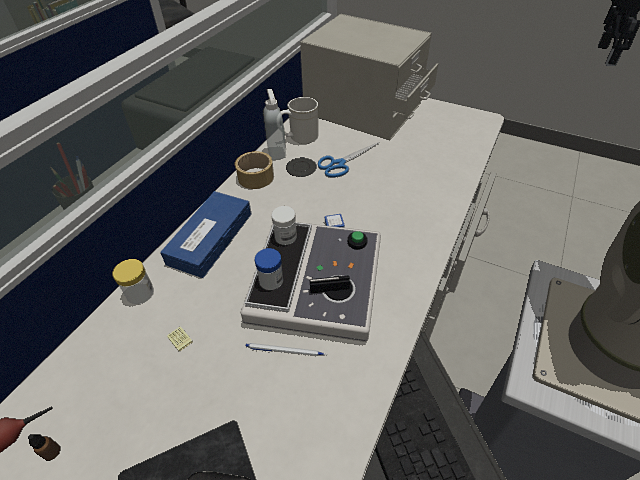

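```bash
cat > geo.py <<'E'
import numpy as np
from scipy.optimize import least_squares
from scipy.spatial.transform import Rotation as R
L=[[0,0],[-50,40],[-50+60*np.cos(np.radians(-45)),40+60*np.sin(np.radians(-45))],[-70,-80]]
W=[[.527,.0965],[.470,.119],[.5205,.0885],[.484,-.0015]]
L=np.array(L)/1e3;W=np.array(W)
w=np.array([.5,1,1.5,1.5])[:,None]
def T(p,l):
  c,s=np.cos(p[2]),np.sin(p[2]);return np.asarray(l)@np.array([[c,s],[-s,c]])+p[:2]
r=least_squares(lambda p:((T(p,L)-W)*w).ravel(),[.527,.09,0])
P=r.x
if __name__=="__main__":
  print("shaker",P[:2],"yaw deg",np.degrees(P[2]));print("resid mm",np.round((T(P,L)-W)*1e3,1).tolist())
  A=T(P,L[1]);print("axis",A,"green",T(P,L[2]),"start",T(P,L[3]))
  for lt in([.515,.143],[.511,.148]):
    d=np.array(lt)-A;a=np.degrees(np.arctan2(d[1],d[0])-P[2]);print("lever r",np.hypot(*d),"ang",a,"step",(105-a)/30)
  for k in range(8):
    a=np.radians(105-30*k)+P[2];print(k,np.degrees(a).round(1),(A+.052*np.array([np.cos(a),np.sin(a)])).round(4))
E
python3 geo.py
```

```text
shaker [0.52806737 0.09420199] yaw deg 16.35009479385249
resid mm [[1.1, -2.3], [-1.2, -0.5], [1.0, 1.2], [-0.6, -0.8]]
axis [0.46882916 0.11850908] green [0.52148311 0.0897417 ] start [ 0.48341867 -0.00226818]
lever r 0.05226424280551505 ang 11.593231134305544 step 3.113558962189815
lever r 0.05145963052645105 ang 18.615777281305835 step 2.879474090623139
0 121.4 [0.4418 0.1629]
1 91.4 [0.4676 0.1705]
2 61.4 [0.4938 0.1641]
3 31.4 [0.5132 0.1456]
4 1.4 [0.5208 0.1197]
5 -28.6 [0.5145 0.0936]
6 -58.6 [0.4959 0.0741]
7 -88.6 [0.4701 0.0665]
```

Top view: the lever runs from about (268,302) to (253,270), on the third bar at (253,267). The green square is at (292,267) and the button at (353,293). The scene view agrees, so the lever is at step 3 and needs two clicks. The start orientation suits pushing with the closed fingers, so I'll travel with the gripper shut.

```bash
python3 -m creep '[-28.8,-35.5,0,0,0,0,0, -28.8,-35.5,0,0,0,0,0, -28.8,-35.5,0,0,0,0,0, -28.8,-35.5,0,0,0,0,0, -28.8,-35.5,0,0,0,0,0, -28.8,-35.5,0,0,0,0,0, -28.8,-35.5,0,0,0,0,0, -28.8,-35.5,0,0,0,0,0, -28.8,-35.5,0,0,0,0,0, -28.8,-35.5,0,0,0,0,0, -28.8,-35.5,0,0,0,0,0, -28.8,-35.5,0,0,0,0,0]' 20
```

```text
clock: 2.0
position: [0.4253, -0.2431, 0.2152]
ee_rot: [0.784, -0.62, 0.001, -0.001]
ft_force: [-0.3, 1.0, 0.2]
grip_width: 0.0
```

```bash
python3 -m creep '[-39.4,-15.7,0,0,0,0,0, -39.4,-15.7,0,0,0,0,0, -39.4,-15.7,0,0,0,0,0, -39.4,-15.7,0,0,0,0,0, -39.4,-15.7,0,0,0,0,0, -39.4,-15.7,0,0,0,0,0, -39.4,-15.7,0,0,0,0,0, -39.4,-15.7,0,0,0,0,0, -39.4,-15.7,0,0,0,0,0, -39.4,-15.7,0,0,0,0,0, -39.4,-15.7,0,0,0,0,0, -39.4,-15.7,0,0,0,0,0, -39.4,-15.7,3,0,0,0,0, -39.4,-15.7,5,0,0,0,0, -39.4,-15.7,5,0,0,0,0]'
cat > look.py <<'E'
import sys,cv2,numpy as np
from workcell import *
from scipy.spatial.transform import Rotation as R
import geo
o=get_obs();print("clock",o["clock"],"pos",np.round(o["position"],4),"F",np.round(o["ft_force"],2));M=R.from_quat(o["ee_rot"]).as_matrix()
print("tool x",M[:,0].round(3),"y",M[:,1].round(3))
s=camera("scene");A=geo.T(geo.P,geo.L[1])
for p in (s,camera("top")):
  for d in pinpoint(p,"lever_tip")[:1]:
    v=np.array(d["at"])[:2]-A;print("lever",np.round(d["at"],3),round(d["conf"],2),"step",round((105-np.degrees(np.arctan2(v[1],v[0])-geo.P[2]))/30,2))
K=s["intrinsics"];Z=s["range_z"];v,u=np.nonzero(Z>0);z=Z[v,u];X=np.c_[(u-K[0,2])*z/K[0,0],(v-K[1,2])*z/K[1,1],z,np.ones(len(z))]@s["T"].T
m=(np.hypot(*(X[:,:2]-o["position"][:2]).T)<.03)&(X[:,2]>.085 if len(sys.argv)<3 else X[:,2]>0)
if m.any():print("lowest finger z",np.sort(X[m,2])[[0,min(5,m.sum()-1)]].round(4),"centre low",X[m][X[m,2]<X[m,2].min()+.02,:2].mean(0).round(3))
c=s["pixels"][150:390,200:440,::-1]
cv2.imwrite(sys.argv[1],cv2.resize(c,(600,600),interpolation=cv2.INTER_CUBIC))
E
python3 look.py pics/s2.png
```

```text
clock: 3.25
position: [0.4852, 0.166, 0.1611]
ee_rot: [0.781, -0.625, -0.001, 0.002]
ft_force: [-0.4, -0.6, -0.6]
grip_width: -0.001
clock 3.25 pos [0.4852 0.166  0.1611] F [-0.44 -0.61 -0.64]
tool x [ 0.219 -0.976  0.001] y [-0.976 -0.219  0.006]
lever [0.512 0.15  0.08 ] 0.84 step 2.85
lever [0.586 0.164 0.048] 0.31 step 3.34
lowest finger z [0.1767 0.1817] centre low [0.479 0.173]
```

View pics/s2.png

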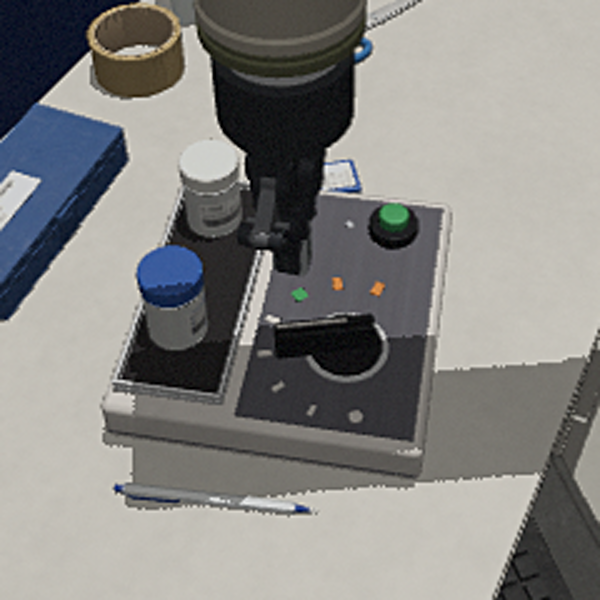

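The closed fingers hang above the panel, tip at crop (292,272). The lever is still on the third bar. The tip height comes from projecting the tool axis onto that pixel.

```bash
python3 - <<'E'
from workcell import *
import numpy as np
s=camera("scene");K=s["intrinsics"];Ti=np.linalg.inv(s["T"]);o=get_obs()["position"];print(o)
for z in (.13,.137,.15,.16,.17):
  p=K@(Ti@[o[0],o[1],z,1])[:3];p/=p[2];print(z,((p[:2]-[200,150])*2.5).round(1))
print(s["T"][:3,3])
E
```

```text
[0.48778369 0.16811517 0.16611179]
0.13 [286.4 313.2]
0.137 [286.1 306.6]
0.15 [285.5 294. ]
0.16 [285.1 284.1]
0.17 [284.7 274.1]
[0.26756101 0.55907087 0.70654868]
```

```bash
cat > zoom.py <<'E'
import sys,cv2,numpy as np
from workcell import *
o=get_obs();print("clock",o["clock"],"pos",np.round(o["position"],4),"F",np.round(o["ft_force"],2))
s=camera("scene");K=s["intrinsics"];Ti=np.linalg.inv(s["T"])
u0,v0=260,200
c=s["pixels"][v0:v0+120,u0:u0+120,::-1].astype(float);c=(255*(c/255)**.5).astype(np.uint8)
c=cv2.resize(c,(600,600),interpolation=cv2.INTER_CUBIC)
p=K@(Ti@[*o["position"],1])[:3];p/=p[2];q=((p[:2]-[u0,v0])*5).astype(int);cv2.circle(c,tuple(map(int,q)),4,(0,0,255),1);print("TCP at",q)
cv2.imwrite(sys.argv[1],c)
Z=s["range_z"]
for v in range(v0+10,v0+110,4):
  r=[]
  for u in range(300,330,5):
    z=Z[v,u];X=s["T"]@[(u-K[0,2])*z/K[0,0],(v-K[1,2])*z/K[1,1],z,1];r.append(tuple((X[:3]*1e3).astype(int).tolist()))
  print((v-v0)*5,r)
E
python3 zoom.py pics/s3.png
```

```text
clock 3.5 pos [0.4878 0.1681 0.1661] F [-0.21  0.58  0.31]
TCP at [269 306]
50 [(484, 205, 311), (477, 204, 313), (471, 202, 314), (267, 559, 706), (473, 169, 285), (471, 158, 276)]
70 [(485, 204, 303), (478, 203, 305), (471, 202, 307), (469, 191, 298), (468, 179, 288), (465, 170, 282)]
90 [(484, 205, 297), (478, 202, 297), (471, 202, 300), (469, 193, 292), (466, 183, 285), (471, 159, 261)]
110 [(482, 209, 294), (478, 203, 290), (469, 205, 296), (469, 193, 285), (467, 181, 275), (471, 159, 253)]
130 [(483, 209, 286), (476, 207, 287), (469, 206, 289), (469, 193, 277), (467, 181, 267), (559, -13, 45)]
150 [(498, 186, 249), (474, 211, 284), (476, 195, 268), (472, 188, 264), (468, 180, 258), (554, -3, 45)]
170 [(479, 217, 280), (473, 215, 281), (483, 183, 245), (476, 181, 246), (469, 179, 248), (549, 6, 45)]
190 [(477, 221, 277), (471, 218, 277), (469, 209, 269), (479, 177, 233), (472, 174, 234), (544, 17, 45)]
210 [(474, 225, 275), (469, 222, 275), (463, 220, 275), (466, 199, 253), (471, 175, 226), (540, 25, 44)]
230 [(474, 227, 268), (467, 226, 271), (461, 223, 271), (466, 200, 245), (
[... 825 characters left out ...]
537, 136, 44), (529, 131, 44), (509, 147, 74), (502, 142, 72), (492, 140, 76), (486, 134, 72)]
430 [(533, 143, 43), (524, 141, 46), (507, 151, 69), (498, 149, 71), (491, 143, 68), (484, 138, 66)]
450 [(528, 152, 45), (519, 149, 46), (507, 151, 56), (499, 147, 56), (492, 142, 55), (484, 137, 52)]
470 [(523, 160, 46), (515, 157, 47), (507, 153, 46), (499, 149, 47), (491, 145, 46), (482, 141, 46)]
490 [(519, 168, 46), (511, 165, 47), (503, 160, 46), (495, 156, 45), (486, 153, 47), (479, 148, 46)]
510 [(515, 175, 45), (508, 170, 43), (499, 168, 46), (490, 165, 47), (483, 160, 46), (475, 155, 45)]
530 [(512, 182, 44), (503, 179, 46), (495, 175, 46), (487, 171, 45), (480, 165, 42), (471, 163, 45)]
```

View pics/s3.png

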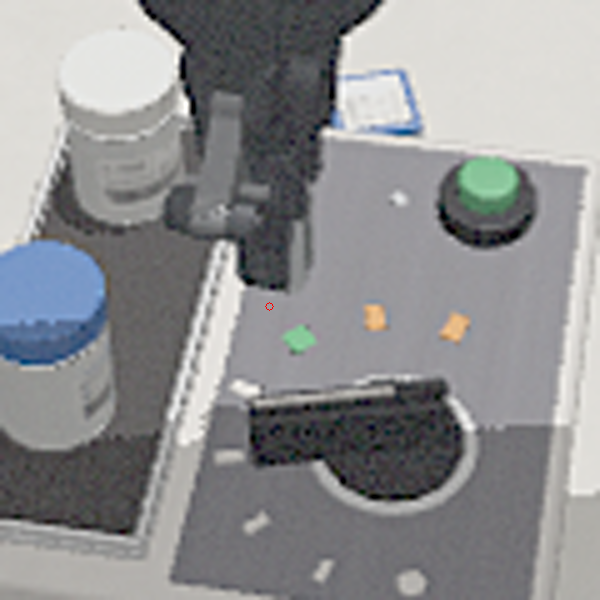

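The depth reading puts the visible fingertip near z 0.19, about 22 mm above the reported TCP. That disagrees with the stated geometry, where the tip is 11 mm below it. I'll descend to a height that is safe either way and measure again.

```bash
python3 -m creep '[-0.8,-0.3,0,0,0,0,0, -0.8,-0.3,2.5,0,0,0,0, -0.8,-0.3,5,0,0,0,0, -0.8,-0.3,7,0,0,0,0, -0.8,-0.3,9,0,0,0,0, -0.8,-0.3,9,0,0,0,0, -0.8,-0.3,9,0,0,0,0, -0.8,-0.3,9,0,0,0,0]'
python3 zoom.py pics/s4.png | head -2
```

```text
clock: 4.22
position: [0.4888, 0.1775, 0.076]
ee_rot: [0.781, -0.624, 0.0, -0.001]
ft_force: [-0.3, -0.4, 0.5]
grip_width: 0.004
clock 4.2167 pos [0.4888 0.1775 0.076 ] F [-0.33 -0.43  0.51]
TCP at [261 491]
```

View pics/s4.png

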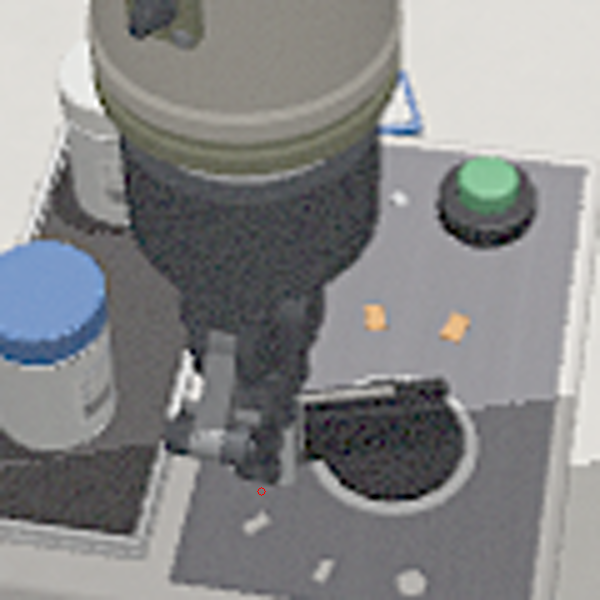

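The tip is now at crop (262,485), left of the lever nose, with the lever undisturbed. I'll check its height by depth.

```bash
cat > tip.py <<'E'
from workcell import *
import numpy as np
o=get_obs();print(o["position"].round(4) if hasattr(o["position"],"round") else o["position"])
s=camera("scene");K=s["intrinsics"];Z=s["range_z"];v,u=np.mgrid[0:480,0:640]
X=np.stack([(u-K[0,2])*Z/K[0,0],(v-K[1,2])*Z/K[1,1],Z,np.ones_like(Z)],-1)@s["T"].T
e1=np.array([.9755,.2198]);e2=np.array([-.2198,.9755]);d=X[...,:2]-np.array(o["position"])[:2]
a,b,h=d@e1,d@e2,X[...,2]
for h0 in np.arange(.046,.14,.006):
  m=(Z>0)&(abs(a)<.03)&(abs(b)<.03)&(h>=h0)&(h<h0+.006)
  if m.any():print(round(h0,3),m.sum(),"a",np.percentile(a[m],[5,50,95]).round(3),"b",np.percentile(b[m],[5,50,95]).round(3))
E
python3 tip.py
```

```text
[0.489  0.1774 0.0762]
0.046 257 a [-0.028 -0.004  0.027] b [-0.028 -0.003  0.021]
0.052 1 a [-0.03 -0.03 -0.03] b [-0.029 -0.029 -0.029]
0.094 11 a [-0.012 -0.01   0.006] b [-0.001  0.006  0.009]
0.1 24 a [-0.013 -0.008  0.001] b [-0.005  0.011  0.013]
0.106 25 a [-0.013 -0.009  0.003] b [-0.007  0.011  0.014]
0.112 9 a [-0.013 -0.012 -0.008] b [-0.001  0.006  0.014]
0.118 7 a [-0.013 -0.012 -0.011] b [-0.002  0.005  0.006]
0.124 1 a [-0.011 -0.011 -0.011] b [0.005 0.005 0.005]
0.13 4 a [-0.015 -0.014 -0.013] b [-0.004  0.007  0.008]
0.136 18 a [-0.015 -0.014 -0.01 ] b [-0.009  0.011  0.027]
```

```bash
python3 -m creep '[0,0,0.7,0,0,0,0, 0,0,1.4,0,0,0,0, 0,0,1.4,0,0,0,0, 0,0,1.4,0,0,0,0]'
python3 tip.py; python3 zoom.py pics/s5.png|head -2
```

```text
clock: 4.65
position: [0.4877, 0.1765, 0.0601]
ee_rot: [0.781, -0.624, -0.0, 0.0]
ft_force: [-0.2, -0.2, -0.8]
grip_width: -0.0
[0.4877 0.1765 0.0601]
0.046 236 a [-0.027 -0.004  0.026] b [-0.028  0.003  0.025]
0.052 4 a [-0.027 -0.023 -0.02 ] b [-0.029 -0.028 -0.026]
0.076 6 a [-0.012 -0.012 -0.009] b [-0.004  0.005  0.007]
0.082 15 a [-0.013 -0.01   0.   ] b [-0.005  0.006  0.012]
0.088 25 a [-0.013 -0.007  0.001] b [-0.005  0.012  0.014]
0.094 12 a [-0.012 -0.012 -0.008] b [-0.007  0.006  0.013]
0.1 6 a [-0.013 -0.012 -0.011] b [-0.005  0.006  0.006]
0.106 4 a [-0.013 -0.013 -0.011] b [0.001 0.006 0.006]
0.112 2 a [-0.014 -0.014 -0.013] b [-0.004  0.003  0.009]
0.118 13 a [-0.015 -0.013 -0.009] b [-0.002  0.009  0.019]
0.124 36 a [-0.015 -0.009  0.001] b [0.003 0.012 0.027]
0.13 20 a [-0.014 -0.008 -0.   ] b [0.014 0.016 0.027]
0.136 19 a [-0.017 -0.01  -0.001] b [0.014 0.015 0.026]
clock 4.7 pos [0.4879 0.1766 0.0604] F [-0.29  0.14 -0.39]
TCP at [266 516]
```

View pics/s5.png

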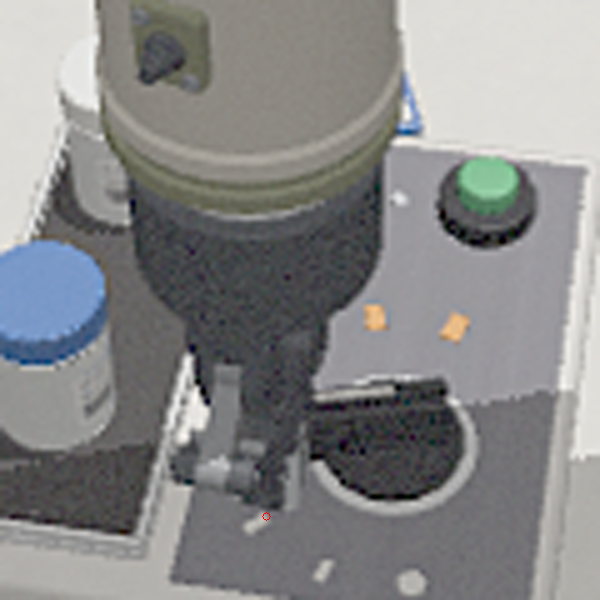

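The depth still shows the tip at about z 0.077 and no contact force. I'll go down in small steps and watch the force.

```bash
python3 -m creep '[0,0,0.3,0,0,0,0, 0,0,0.5,0,0,0,0, 0,0,0.7,0,0,0,0, 0,0,0.7,0,0,0,0]' && python3 tip.py | head -6
```

```text
clock: 5.08
position: [0.4878, 0.1765, 0.0531]
ee_rot: [0.781, -0.625, -0.0, 0.0]
ft_force: [0.0, -0.0, 0.1]
grip_width: -0.005
[0.4878 0.1765 0.0531]
0.046 213 a [-0.027 -0.009  0.027] b [-0.028  0.004  0.022]
0.052 2 a [-0.021 -0.019 -0.017] b [-0.03  -0.029 -0.029]
0.064 1 a [-0.008 -0.008 -0.008] b [0.006 0.006 0.006]
0.07 4 a [-0.01  -0.009 -0.006] b [0.005 0.006 0.01 ]
0.076 25 a [-0.013 -0.009  0.003] b [-0.006  0.007  0.013]
```

```bash
python3 -m creep '[0,-0.3,0.4,0,0,0,0, 0,-0.3,0.8,0,0,0,0, 0,-0.3,0.8,0,0,0,0, 0.5,-0.3,0.8,0,0,0,0, 1,-0.3,0.8,0,0,0,0, 1.3,-0.3,0.8,0,0,0,0, 1.6,-0.3,0.8,0,0,0,0, 1.8,-0.3,0.8,0,0,0,0, 2.0,-0.3,0.8,0,0,0,0, 2.2,-0.3,0.8,0,0,0,0, 2.2,-0.3,0.8,0,0,0,0]'; python3 look.py pics/s6.png
```

```text
clock: 6.05
position: [0.4961, 0.1558, 0.0457]
ee_rot: [0.781, -0.625, 0.0, -0.0]
ft_force: [-0.2, 1.5, 0.4]
grip_width: 0.001
clock 6.05 pos [0.4961 0.1558 0.0457] F [-0.17  1.5   0.41]
tool x [ 0.22  -0.976 -0.   ] y [-0.976 -0.22  -0.   ]
lever [0.47  0.12  0.046] 0.39 step 1.78
lowest finger z [0.0854 0.0895] centre low [0.484 0.156]
```

The force of about 1.5 N at this point shows contact with the lever. Continuing slowly through the first click.

```bash
python3 -m creep '[0.2,0,0,0,0,0,0, 0.4,0,0,0,0,0,0, 0.6,0,0,0,0,0,0, 0.75,0,0,0,0,0,0, 0.9,0,0,0,0,0,0, 0.9,0,0,0,0,0,0, 0.9,0,0,0,0,0,0]'; python3 look.py pics/s7.png
```

```text
clock: 6.83
position: [0.4978, 0.1467, 0.0455]
ee_rot: [0.781, -0.625, 0.0, 0.0]
ft_force: [-0.2, 0.0, -0.2]
grip_width: -0.003
clock 6.8333 pos [0.4978 0.1467 0.0455] F [-0.16  0.03 -0.24]
tool x [ 0.219 -0.976  0.   ] y [-0.976 -0.219  0.   ]
lever [0.52  0.119 0.08 ] 0.94 step 4.01
lever [0.582 0.164 0.052] 0.62 step 3.31
lowest finger z [0.0859 0.0899] centre low [0.485 0.147]
```

View pics/s7.png

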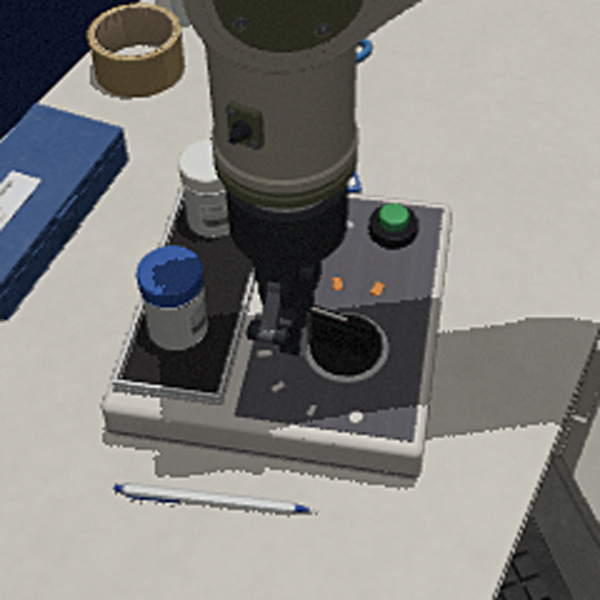

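The lever has turned to the step 4 bar (measured 4.01), its line running from about (312,308) to (348,322) in the crop. The jars and pen are unmoved. Now the second click.

```bash
python3 -m creep '[0.2,0,0,0,0,0,0, 0.4,0,0,0,0,0,0, 0.55,0,0,0,0,0,0, 0.7,0,0,0,0,0,0, 0.8,0,0,0,0,0,0, 0.9,0,0,0,0,0,0, 1.0,0,0,0,0,0,0, 1.1,0,0,0,0,0,0, 1.1,0,0,0,0,0,0, 1.1,0,0,0,0,0,0]'; python3 look.py pics/s8.png
```

```text
clock: 7.87
position: [0.5003, 0.136, 0.0456]
ee_rot: [0.781, -0.625, 0.0, 0.0]
ft_force: [0.0, 0.7, 1.0]
grip_width: 0.005
clock 7.8667 pos [0.5003 0.136  0.0456] F [0.01 0.67 1.03]
tool x [ 0.22  -0.976  0.   ] y [-0.976 -0.22   0.   ]
lever [0.52 0.11 0.08] 0.94 step 4.37
lowest finger z [0.0866 0.0892] centre low [0.488 0.135]
```

Being pushed at 4.37, not over yet, so I'll go a few millimetres further.

```bash
python3 -m creep '[0.1,0,0,0,0,0,0, 0.2,0,0,0,0,0,0, 0.3,0,0,0,0,0,0, 0.35,0,0,0,0,0,0, 0.35,0,0,0,0,0,0, 0.35,0,0,0,0,0,0]'; python3 look.py pics/s9.png
```

```text
clock: 8.57
position: [0.5012, 0.1327, 0.0456]
ee_rot: [0.781, -0.625, 0.0, 0.0]
ft_force: [0.5, -0.2, 0.4]
grip_width: 0.001
clock 8.5667 pos [0.5012 0.1327 0.0456] F [ 0.47 -0.2   0.39]
tool x [ 0.22  -0.976  0.   ] y [-0.976 -0.22  -0.   ]
lever [0.511 0.096 0.077] 0.71 step 4.98
lowest finger z [0.0855 0.0887] centre low [0.489 0.132]
```

The lever rests at step 5 (4.98). Now back off, lift, and go over to the button.

```bash
python3 -m creep '[-1,0,0,0,0,0,0, -2,0,0,0,0,0,0, -2,0,0,0,0,0,0, -2,0,-3,0,0,0,0, -2,0,-6,0,0,0,0, -2,0,-9,0,0,0,0, -2,0,-9,0,0,0,0, 2,1,-9,0,0,0,0, 6,3,-9,0,0,0,0, 9,4,-9,0,0,0,0, 12.8,4.7,-9,0,0,0,0, 12.8,4.7,-9,0,0,0,0, 12.8,4.7,-9,0,0,0,0, 12.8,4.7,-6.5,0,0,0,0, 12.8,4.7,-4.5,0,0,0,0, 12.8,4.7,-4.5,0,0,0,0, 12.8,4.7,-4.5,0,0,0,0]'; python3 look.py pics/s10.png; python3 tip.py
python3 -c "
from workcell import *
import numpy as np
for c in('scene','top'):
  p=camera(c)
  for f in (pinpoint,boxes_of):print(c,[(np.round(d['at'],4),d['conf']) for d in f(p,'start_top')[:1]])"
```

```text
clock: 10.18
position: [0.4828, -0.0006, 0.0903]
ee_rot: [0.782, -0.624, -0.001, 0.0]
ft_force: [-0.0, 0.3, 0.2]
grip_width: -0.003
clock 10.1833 pos [ 0.4828 -0.0006  0.0903] F [-0.02  0.26  0.17]
tool x [ 0.222 -0.975 -0.001] y [-0.975 -0.222  0.002]
lever [0.514 0.096 0.08 ] 0.65 step 4.93
lever [0.514 0.096 0.08 ] 0.57 step 4.95
lowest finger z [0.1068 0.1091] centre low [0.478 0.007]
[ 0.4842 -0.0017  0.0918]
0.046 173 a [-0.028  0.002  0.028] b [-0.027  0.014  0.029]
0.052 122 a [-0.019 -0.004  0.015] b [-0.01   0.01   0.019]
0.058 42 a [-0.018 -0.005  0.012] b [-0.01   0.008  0.013]
0.064 84 a [-0.011 -0.002  0.007] b [-0.009  0.001  0.011]
0.106 6 a [-0.01  -0.005  0.005] b [0.005 0.007 0.009]
0.112 15 a [-0.013 -0.009  0.007] b [0.002 0.007 0.013]
0.118 26 a [-0.012 -0.003  0.007] b [0.005 0.011 0.013]
0.124 28 a [-0.013 -0.005  0.008] b [-0.001  0.012  0.015]
0.13 25 a [-0.013 -0.003  0.005] b [0.005 0.013 0.014]
0.136 10 a [-0.011 -0.003  0.004] b [0.003 0.013 0.014]
scene [(array([ 0.485 , -0.0046,  0.0681]), 0.55)]
scene []
top []
top []
```

View pics/s10.png

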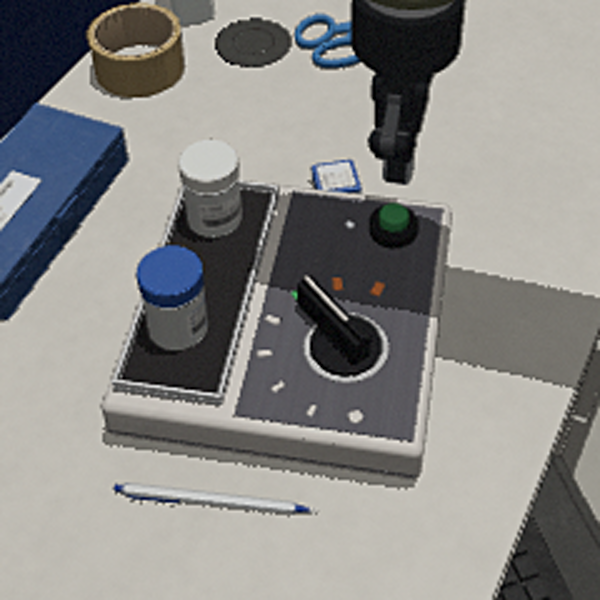

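The lever sits on the green square at crop (297,293) and the fingers hang over the button. The jars, pen and box have not moved. Descending towards the button, watching the force.

```bash
python3 -m creep '[0,0,1.5,0,0,0,0, 0,0,2.8,0,0,0,0, 0,0,3.4,0,0,0,0, 0,0,3.4,0,0,0,0, 0,0,3.4,0,0,0,0]'; python3 -m creep '[0,0,0.3,0,0,0,0, 0,0,0.6,0,0,0,0, 0,0,0.6,0,0,0,0, 0,0,0.6,0,0,0,0]'
```

```text
clock: 11.15
position: [0.4833, -0.0021, 0.0567]
ee_rot: [0.781, -0.624, -0.0, 0.0]
ft_force: [0.3, -0.2, 0.5]
grip_width: -0.001
clock: 11.48
position: [0.4835, -0.0023, 0.0507]
ee_rot: [0.781, -0.625, 0.0, -0.0]
ft_force: [0.1, -0.0, 0.1]
grip_width: -0.001
```

```bash
python3 -m creep '[0,0,0.2,0,0,0,0, 0,0,0.4,0,0,0,0, 0,0,0.4,0,0,0,0, 0,0,0.4,0,0,0,0]'; python3 tip.py|tail -20 | head -8
```

```text
clock: 11.82
position: [0.4836, -0.0022, 0.0467]
ee_rot: [0.781, -0.624, 0.0, -0.0]
ft_force: [0.2, 0.6, 2.3]
grip_width: -0.003
[ 0.4836 -0.0022  0.0467]
0.046 149 a [-0.028 -0.005  0.028] b [-0.023  0.016  0.028]
0.052 120 a [-0.019 -0.005  0.016] b [-0.008  0.01   0.02 ]
0.058 60 a [-0.013 -0.002  0.013] b [-0.002  0.008  0.014]
0.064 8 a [-0.011 -0.001  0.009] b [0.004 0.006 0.008]
0.07 17 a [-0.013 -0.002  0.007] b [0.001 0.01  0.014]
0.076 28 a [-0.012 -0.003  0.008] b [0.006 0.012 0.014]
0.082 26 a [-0.013 -0.005  0.009] b [0.005 0.012 0.014]
```

Pressing has begun, at 2.3 N. I'll continue to the bottom stop, where the force should rise past 4 N.

```bash
python3 -m creep '[0,0,0.2,0,0,0,0, 0,0,0.4,0,0,0,0, 0,0,0.4,0,0,0,0, 0,0,0.4,0,0,0,0]'
```

```text
clock: 12.2
position: [0.4838, -0.0023, 0.044]
ee_rot: [0.781, -0.624, 0.001, 0.0]
ft_force: [-9.1, -1.0, 25.1]
grip_width: -0.002
```

The button is at its stop: 25 N, with the TCP held at 0.044. Releasing and moving clear.

```bash
python3 -m creep '[0,0,-1,0,0,0,0, 0,0,-3,0,0,0,0, 0,0,-6,0,0,0,0, 0,0,-10,0,0,0,0, 0,0,-14,0,0,0,0, 2,2,-16,0,0,0,0, 6,4,-16,0,0,0,0, 10,6,-16,0,0,0,0, 14,6,-16,0,0,0,0, 14,6,-16,0,0,0,0, 14,6,-16,0,0,0,0, 14,6,-16,0,0,0,0, 14,6,-16,0,0,0,0]'; python3 look.py pics/s11.png
python3 - <<'E'
from workcell import *
import numpy as np
p=camera("scene")
for q in["start_top","jar_blue","jar_white","coverslips","ballpoint"]:print(q,[np.round(d["at"],3) for d in pinpoint(p,q)[:1]])
E
```

```text
clock: 13.28
position: [0.4557, -0.1505, 0.2024]
ee_rot: [0.782, -0.624, -0.0, -0.0]
ft_force: [-0.8, 0.4, -0.5]
grip_width: 0.007
clock 13.2833 pos [ 0.4557 -0.1505  0.2024] F [-0.77  0.37 -0.47]
tool x [ 0.222 -0.975 -0.001] y [-0.975 -0.222  0.   ]
lever [0.513 0.095 0.079] 0.81 step 4.97
lever [0.517 0.097 0.073] 0.94 step 4.85
lowest finger z [0.2198 0.2206] centre low [ 0.452 -0.142]
start_top [array([ 0.485, -0.004,  0.068])]
jar_blue [array([0.582, 0.16 , 0.046])]
jar_white [array([0.619, 0.056, 0.049])]
coverslips [array([ 0.561, -0.06 , -0.   ])]
ballpoint [array([ 0.504,  0.248, -0.001])]
```

View pics/s11.png

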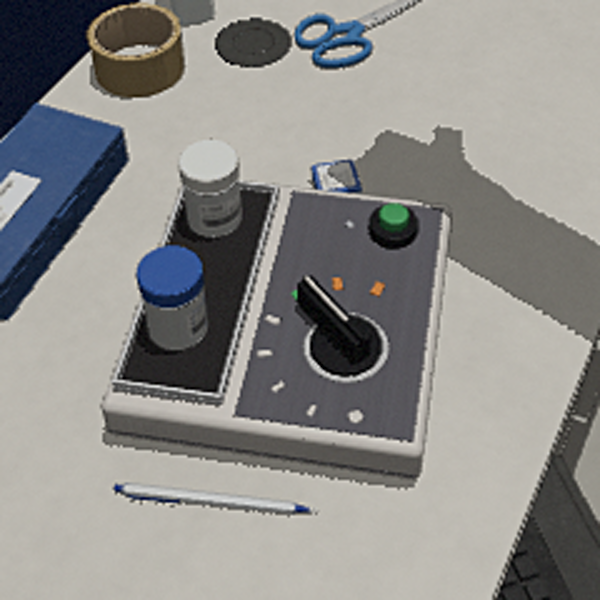

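The lever is on green at crop (297,293), and the button at (393,215) is back up. Nothing else has moved and the arm is clear.

```bash
python3 -c "
from workcell import *
print(hand_in())"
```

```text
the job is handed in; nothing more can be done
None
```

The lever now rests at step 5 (the green mark), and the start button was pressed fully once afterwards and let go. I handed the job in at about 13.3 s.

- **Lever:** It started at step 3. I pushed its side with the closed fingers, one click to 4 (measured 4.01) and one to 5 (4.98). It never read past 5. After the button press it read 4.97 in the scene camera and 4.85 in the top camera.
- **Button:** I pressed it after the lever was set, down to its stop. The force reached about 25 N there, against the 4 N spring. It came back up, with its top at z 0.068.
- **Other objects:** The jars, coverslip box and pen measured within about 5 mm of their starting positions, which is within the networks' error. They also look unmoved in the pictures. The arm is clear, with no contact force at the end.

One check disagreed with the description. The depth images showed the closed fingertips about 15–20 mm behind the reported TCP, not 11 mm ahead of it. I therefore set the heights from depth and contact force, and the contacts fit that: the button met the fingers where the depth-based offset predicted.

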